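# Hold a sensor module against the sprung contact head

## Task

Flip the fixture's red-knobbed cam lever fully open (a quarter turn), then stand the white module with the blue stripe flat in the lane, brass contacts towards the blue contact head, and press it against the head with a steady 10 N, the red pointer mid-way along the green mark. Finish while still holding it with that push, as a third hand for me while I fasten it: do not let go. Never press harder than 20 N, keep the module upright, and leave the orange spare and all else on the bench alone.

Things in the scene. Friction and masses are not known exactly. Their poses are not given: they have to be found in the camera images.
- fixture: Aluminium fixture fixed to the bench. Origin: bench level, on the lane's centre line; x along the lane to the head, y left, z up. Bed x = -140 to 170, y = -65 to 65 mm, 10 mm thick. Lane 64 mm wide between black rails (top at z = 22 mm, x = -115 to 50), mouth flared. White scale block, top z = 40, at x = 64 to 162, y = -46; back plate, top z = 72, at x = 156 to 170.
- lane (a point): Point on the bed's top (10 mm above the bench), mid-lane, at x = -30 mm of the fixture, axes as the fixture's. A module stood with its centre over it is 55 mm short of the relaxed head.
- head_face (a point): Centre of the blue contact head's flat front face (48 wide, 46 mm high, top 58 mm above the bench); relaxed at x = 70, y = 0, z = 35 mm of the fixture; moves with the head. The head's red pointer lies level with its face, over the white scale block: the green mark covers 15.5 to 29 mm of travel, red follows.
- head (a joint): Travel of the contact head along the fixture's +x, m: 0 relaxed, 0.042 at its stop. Spring 450 N/m, no preload, friction 0.15 N: 7 N at 0.0155, 10 N at 0.022, 13 N at 0.029, 19 N at the stop. A module sliding on the bed adds a few N of friction that the robot feels but the head does not.
- lever (a joint): Cam lever angle, rad: 0 = locked, its steel arm across the lane 12 mm in front of the head; grows clockwise seen from above to 1.6 = open (stop), the arm then beside the lane, pointing to the fixture's -x. Starts between 0 and 0.25. Stays where it is left; takes about 1 N at the knob.
- lever_knob (a point): Centre of the lever's upright red knob, 24 mm in diameter, 38 mm high, centre 63 mm above the bench, 60 mm from the pivot: on the pivot's +y side (fixture axes) when locked, +x side when open. The lever's bar is 14 mm wide, 27 to 37 mm above the bench, and its arm reaches 106 mm from the pivot opposite the knob.
- lever_pivot (a point): Point on the lever's vertical axis level with the knob's centre: x = 50, y = 85, z = 63 mm of the fixture. The hub there reaches 40 mm above the bench.
- module_mid (a point): Centre of the white sensor module with a blue stripe: box 90 long (x), 52 wide (y), 60 mm high, about 0.35 kg; x points to the end with the brass contacts (next to the stripe). At the back end a steel screw tab, 6 mm high, sticks out 14 mm at the bottom. Starts on the bench, centre 30 mm up; on the bed, 40 mm. It and the orange spare may have swapped places.
- module_front (a point): Centre of the module's contact end face (the flat face with three brass contacts), 45 mm from its centre along its x.
- spare_mid (a point): Centre of the orange spare module with a grey stripe, same shape and size as the white one; to be left alone.
- hygrometer: Black display unit with a greenish screen, 75 x 75 mm, standing; origin at its underside. Leave alone.
- driver: Screwdriver lying at the left side of the bench, leave alone.
- bottle: White bottle with a red cap, 64 mm in diameter, 170 mm high; origin at its underside. Leave alone.
- tape: Blue roll, 90 mm in diameter, 22 mm high; origin at its underside. Leave alone.
- cup: Steel cup, 72 mm in diameter, 70 mm high; origin at its underside. Leave alone.
- tray: Grey two-part tray, 110 x 160 mm, 35 mm high; origin at its underside. Leave alone.
Things that resemble listed ones, but are neither listed nor needed, are in the scene too. What is shaped like the part that bears module_mid but pink is not meant.

How it is judged:
By the outcome, as a careful person would: the job done as asked, in the order asked, and still so for the second after the job is handed in, while the arm keeps its last pose, push and grip.
It also fails if it takes over 64 s, if anything falls off the work surface, if the arm or the gripper's body presses on something with over 40 N, if the wrist force passes 120 N, or if a joint passes its speed limit or range.

## Robot

A 7-joint arm with a two-finger parallel gripper is mounted at the origin on the work surface. World frame = base frame: x ahead of the robot, y to its left, z up, the work surface at z = 0. Lengths are in m, angles in rad, forces in N, time in s.
With the tool pointing down it reaches from about 0.4 to 0.9 m from the base axis. Payload 5.5 kg.
Tool frame: the origin (TCP) lies midway between the tips of the shut fingers; the grasp point (between the pads) lies 19 mm behind it (manip.grip_depth is the distance from the TCP to the grasp point, in m); z points along the fingers, x is the direction in which the jaws open and shut, and the axes are right-handed (so a half turn about z gives the same grasp; the last joint's range is limited). The gripper opens to 92 mm and grips with 3 to 60 N. Pads are 19 mm wide; open, the fingers measure 130 mm over their backs; the gripper's body (75 mm by 190 mm) begins 47 mm behind the grasp point.
Start: joints at [1.438, 0.501, -0.427, 1.55, 0.221, 1.138, -0.21], TCP at [0.251, -0.6, 0.227] pointing down, gripper open.
Joint ranges: [-2.88, 2.88], [-0.31, 2.03], [-1.54, 1.56], [0.2, 2.42], [-1.41, 4.55], [0.19, 2.02], [-2.57, 2.57]. Speed limits (rad/s): [2.57, 2.57, 3.14, 3.14, 3.14, 3.14, 3.14].

## Interface

Orientations are given as a unit quaternion [x, y, z, w].
In Python, from bench import manip, effector, viewer gives the robot as it stands. Calls block until the motion is done:
- manip.move_pose(position, orientation): joint-space move of the TCP to a pose.
- manip.servo_line(position, ori=None, vel=0.15): straight line of the TCP; ori=None keeps the orientation; vel is the mean speed in m/s.
- manip.movej(angles): joint-space move.
- effector.open_jaws() and effector.close(f_grip=None): open the fingers fully, or close them until they stop; f_grip is the grip in N (None keeps the last).
- manip.sleep(seconds).
- manip.solve_ik(position, orientation): joint angles nearest the present ones, or None.
- viewer.get_image(name): name is "side" or "top"; returns the picture (480x640x3 uint8, red, green, blue); there is no depth.
- viewer.get_calibration(name): a dict with "vfov" (degrees; the focal length in pixels is half the picture's height over the tangent of half this angle, whatever the lens; pixels are square), "cx", "cy" (the principal point, pixels), "eye" and "attitude" of the camera in the world. Camera axes: x right, y down, z forward; pixel columns grow to the right and rows downward; lengths in m; the calibration is good to about 2 mm. A picture is of the moment at which its call begins. get_calibration takes no time and is no camera call.
A pose or a line that the arm cannot do raises manip.PlanningError and nothing moves.
- manip.hand_in(): hands the job in, once; it reports no verdict.
Readings, each from a call of its own:
- manip.current_clock(): time.
- manip.current_q(): joint angles.
- manip.current_joint_velocities(): joint speeds.
- manip.current_tau(): joint torques, N m.
- manip.current_tool_pos(): TCP position.
- manip.current_tcp_rot(): TCP orientation.
- manip.current_force(): force on the tool from outside, world axes, zero at the start.
- manip.current_wrist_torque(): the same for the moment, N m.
- manip.current_finger_gap(): finger opening in m.
Only numpy, scipy, OpenCV 4.12 (cv2) and the standard library are available. Lean on these libraries where they do the work, as an engineer would, in place of code of your own. Each camera call takes 0.05 s, during which the arm holds its last target.

## Working session

There is one attempt and no reset: what is moved stays moved. The work goes in short steps, each a Python script; the robot and the scene stay as the last script left them, time stands still between calls to the robot, and variables do not carry over. Pictures are saved under pics/ and viewed, and the job is handed in when it is done.

```bash
ls; mkdir -p pics; python3 - <<'E'
from bench import manip, effector, viewer
import cv2
for n in("side","top"):
    im=viewer.get_image(n); cv2.imwrite(f"pics/{n}0.png",im[:,:,::-1]); print(n,viewer.get_calibration(n))
print(manip.current_clock(),manip.current_tool_pos(),manip.current_tcp_rot(),manip.current_force(),manip.current_finger_gap(),manip.grip_depth)
E
```

```text
pics
side {'vfov': 54.76108056598243, 'cx': 320.22636505606687, 'cy': 242.49342714683925, 'eye': array([0.54490917, 0.70847469, 0.91250105]), 'attitude': array([-0.02110725,  0.93734735, -0.34774669,  0.00258173])}
top {'vfov': 46.18778930454572, 'cx': 322.7907990214345, 'cy': 244.27760112287748, 'eye': array([ 0.40429771, -0.00144447,  1.4435568 ]), 'attitude': array([ 0.71229589, -0.69912356,  0.04906267, -0.03812704])}
0.1 [ 0.25032434 -0.59918274  0.22577663] [ 8.32334420e-01 -5.54273085e-01 -7.05029579e-04 -5.13410952e-04] [-0.84580073  0.73324133  0.17737545] 0.09174001494604327 0.0188
```

View pics/side0.png

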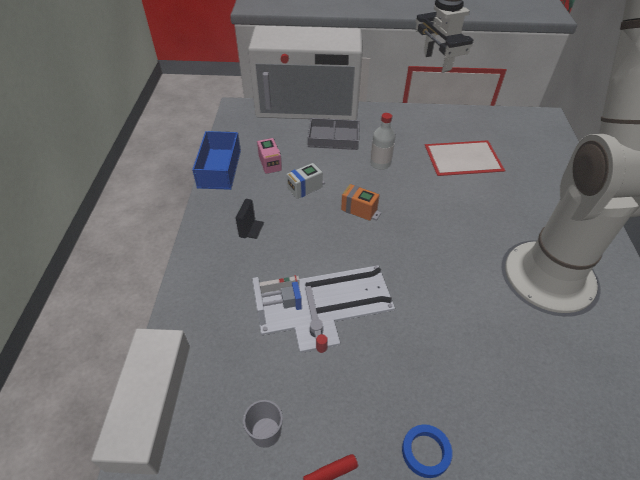

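View pics/top0.png

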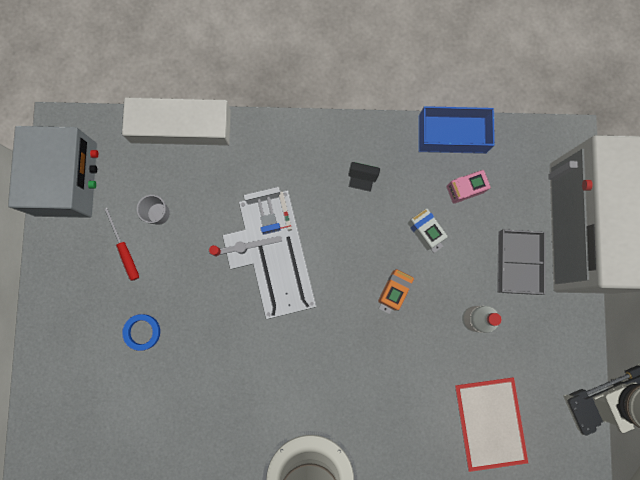

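The side view shows the white module at (305,180), the orange spare at (360,202) and the fixture around (320,305). In the top view the white module is at (429,229), the fixture at (270,255) and the red knob at (214,251). I'll enlarge the crops next.

```bash
cat > h.py <<'E'
import numpy as np, cv2
from scipy.spatial.transform import Rotation as R
from scipy.optimize import least_squares
from bench import manip, effector, viewer
CAL={n:viewer.get_calibration(n) for n in("side","top")}
def K(n):
    c=CAL[n]; f=240/np.tan(np.radians(c['vfov'])/2); return f,c['cx'],c['cy'],np.array(c['eye']),R.from_quat(c['attitude']).as_matrix()
def proj(n,P):
    f,cx,cy,e,A=K(n); p=(np.atleast_2d(P)-e)@A
    return np.c_[cx+f*p[:,0]/p[:,2],cy+f*p[:,1]/p[:,2]]
def onz(n,uv,z):
    f,cx,cy,e,A=K(n); d=A@np.array([(uv[0]-cx)/f,(uv[1]-cy)/f,1]); return e+d*(z-e[2])/d[2]
def tri(uvs,uvt):
    L=[]
    for n,uv in(("side",uvs),("top",uvt)):
        f,cx,cy,e,A=K(n); d=A@np.array([(uv[0]-cx)/f,(uv[1]-cy)/f,1]); L.append((e,d/np.linalg.norm(d)))
    M=sum(np.eye(3)-np.outer(d,d) for e,d in L); b=sum((np.eye(3)-np.outer(d,d))@e for e,d in L)
    X=np.linalg.solve(M,b); return X,[np.linalg.norm(np.cross(X-e,d)) for e,d in L]
def crop(src,out,x0,y0,w,h,s):
    im=cv2.imread(src)[y0:y0+h,x0:x0+w]; im=cv2.resize(im,None,fx=s,fy=s,interpolation=cv2.INTER_CUBIC)
    for k in range(0,w,10): cv2.putText(im,str(x0+k),(k*s,8),0,.3,(0,255,255)) if k%20==0 else 0; cv2.line(im,(k*s,10),(k*s,14),(0,255,255))
    for k in range(0,h,10): cv2.putText(im,str(y0+k),(0,k*s+4),0,.3,(0,255,255))
    cv2.imwrite(out,im)
def snap(tag):
    for n in("side","top"): cv2.imwrite(f"pics/{n}{tag}.png",viewer.get_image(n)[:,:,::-1])
def qdown(phi): # tool down, tool x axis at angle phi in world
    c,s=np.cos(phi),np.sin(phi); return R.from_matrix(np.array([[c,s,0],[s,-c,0],[0,0,-1]])).as_quat()
E
python3 - <<'E'
from h import *
crop("pics/side0.png","pics/s0f.png",240,255,160,100,5)
crop("pics/top0.png","pics/t0f.png",200,180,130,145,4)
crop("pics/side0.png","pics/s0m.png",280,150,110,75,7)
crop("pics/top0.png","pics/t0m.png",370,200,90,120,5)
E
```

```text
(no output)
```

View pics/s0f.png

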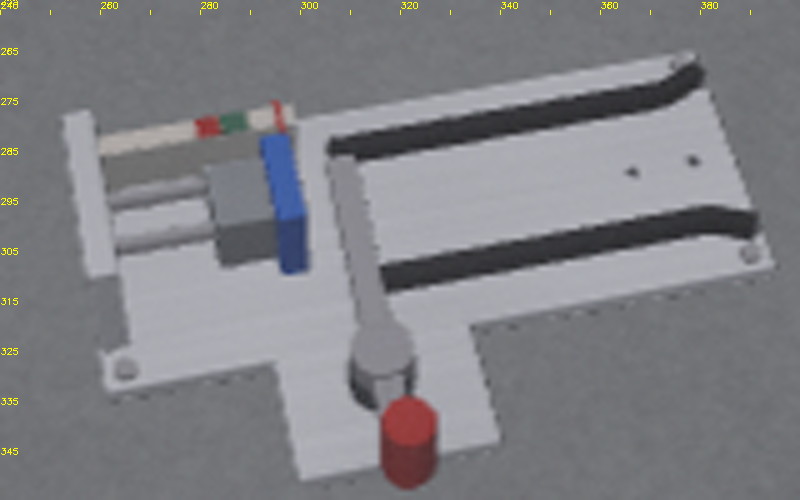

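View pics/t0f.png

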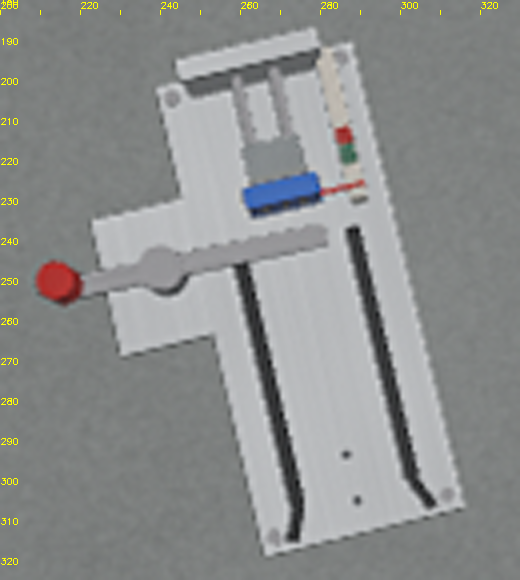

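View pics/s0m.png

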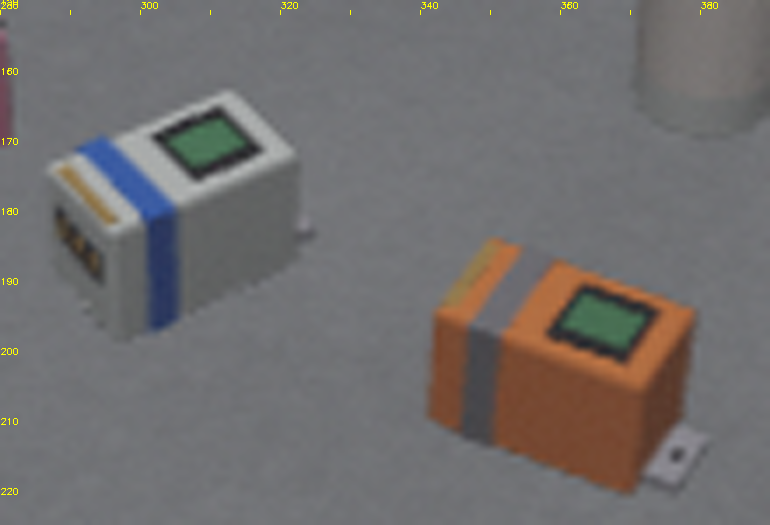

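View pics/t0m.png

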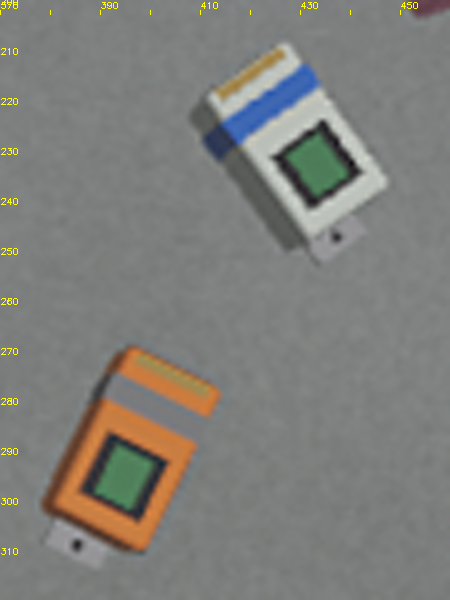

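The fixture's bed corners, the knob and both modules' top faces are clear in both views. White's contact end is the upper-left end in the top view, at (419,213). Now I'll fit the poses.

```bash
cat > meas.py <<'E'
from h import *
np.set_printoptions(precision=4,suppress=True)
S=lambda p,s,o:np.array(p)/s+np.array(o)-0.5+0.5/s
sf=lambda *p:S(p,5,(240,255)); tf=lambda *p:S(p,4,(200,180)); sm=lambda *p:S(p,7,(280,150)); tm=lambda *p:S(p,5,(370,200))
for nm,a,b in[("bed-140+65",sf(775,265),tf(265,557)),("bed-140-65",sf(692,52),tf(465,507)),("bed170+65",sf(108,390),tf(157,88)),("knobtop",sf(410,418),tf(57,281)),
 ("mFL",sm(118,228),tm(207,94)),("mFR",sm(48,168),tm(288,42)),("mBL",sm(298,156),tm(312,240)),("mBR",sm(228,92),tm(388,182))]:
    X,r=tri(a,b); print(nm,X,"res mm",np.array(r)*1e3)
def fit(pts,obs,x0,wz=True):
    def P(p):
        c,s=np.cos(p[2]),np.sin(p[2]); return np.c_[p[0]+c*pts[:,0]-s*pts[:,1],p[1]+s*pts[:,0]+c*pts[:,1],pts[:,2]+p[3]]
    def f(p):
        Q=P(p); return np.concatenate([(proj(n,Q[[i]])[0]-uv) for n,i,uv in obs])
    r=least_squares(f,x0,loss='soft_l1'); return r
fp=np.array([[-140,65,10],[-140,-65,10],[170,65,10],[170,-65,10],[50,85,40]])/1e3
obs=[("side",0,sf(775,265)),("side",1,sf(692,52)),("side",2,sf(108,390)),("top",0,tf(265,557)),("top",1,tf(465,507)),("top",2,tf(157,88)),("top",3,tf(352,43)),
("side",4,sf(382,348)),("top",4,tf(161,265))]
F=fit(fp,obs,[.6,.1,0,0]); print("fixture",F.x,"yaw deg",np.degrees(F.x[2])); print(F.fun.reshape(-1,2).round(1).tolist())
mp=np.array([[45,26,30],[45,-26,30],[-45,26,30],[-45,-26,30]])/1e3
o2=[("side",0,sm(118,228)),("side",1,sm(48,168)),("side",2,sm(298,156)),("side",3,sm(228,92)),("top",0,tm(207,94)),("top",1,tm(288,42)),("top",2,tm(312,240)),("top",3,tm(388,182))]
M=fit(mp,o2,[.55,-.2,.5,.03]); print("module",M.x,np.degrees(M.x[2])); print(M.fun.reshape(-1,2).round(1).tolist())
k,_=tri(sf(410,418),tf(57,281)); c,s=np.cos(F.x[2]),np.sin(F.x[2]); d=k[:2]-F.x[:2]; kl=np.array([c*d[0]+s*d[1],-s*d[0]+c*d[1]]); print("knob local",kl, "rel pivot",kl-[.05,.085],"angle", np.arctan2(kl[0]-.05,kl[1]-.085))
E
python3 meas.py
```

```text
bed-140+65 [0.3894 0.1185 0.0063] res mm [0.6058 0.6058]
bed-140-65 [ 0.4226 -0.0072  0.0028] res mm [1.0421 1.0421]
bed170+65 [0.6888 0.1974 0.0057] res mm [1.1582 1.1582]
knobtop [0.5541 0.2442 0.0763] res mm [0.9946 0.9946]
mFL [ 0.6433 -0.2406  0.0586] res mm [2.4219 2.4219]
mFR [ 0.6735 -0.283   0.0509] res mm [1.0224 1.0224]
mBL [ 0.5733 -0.2943  0.0519] res mm [0.7847 0.7847]
mBR [ 0.6035 -0.3328  0.0518] res mm [0.6695 0.6695]
fixture [ 0.5414  0.0915  0.2578 -0.0054] yaw deg 14.769285079242884
[[-0.4, 0.4], [-0.3, -0.5], [-0.7, 0.3], [-0.1, 0.2], [-0.1, 0.4], [-0.1, 0.4], [-0.0, 0.1], [-0.4, -0.6], [0.1, 1.2]]
module [ 0.6239 -0.2883  0.6325  0.022 ] 36.239567929456975
[[-1.3, 1.6], [-1.1, -0.3], [0.1, 0.0], [0.0, -0.8], [-0.5, 0.8], [-0.1, -0.5], [-0.2, 0.8], [1.2, 0.5]]
knob local [0.0512 0.1444] rel pivot [0.0012 0.0594] angle 0.020860279425431345
```

```bash
cat >> meas.py <<'E'
print("---- z fixed")
def fitz(pts,obs,x0,z):
    def f(p):
        c,s=np.cos(p[2]),np.sin(p[2]); Q=np.c_[p[0]+c*pts[:,0]-s*pts[:,1],p[1]+s*pts[:,0]+c*pts[:,1],pts[:,2]+z]
        return np.concatenate([(proj(n,Q[[i]])[0]-uv) for n,i,uv in obs])
    return least_squares(f,x0,loss='soft_l1')
for nm,pts,ob,x0,z in(("fix",fp,obs,[.54,.09,.26],0),("mod",mp,o2,[.62,-.29,.63],.03)):
    for cam in("side","top",None):
        r=fitz(pts,[o for o in ob if cam in(None,o[0])],x0,z); print(nm,cam,r.x,np.degrees(r.x[2]),"rms px",np.sqrt(np.mean(r.fun**2)))
E
python3 meas.py | sed -n '/----/,$p'
cat > ov.py <<'E'
import sys
from h import *
def boxpts(p,z0,pts):
    c,s=np.cos(p[2]),np.sin(p[2]); pts=np.array(pts)/1e3
    return np.c_[p[0]+c*pts[:,0]-s*pts[:,1],p[1]+s*pts[:,0]+c*pts[:,1],pts[:,2]+z0]
def overlay(src,cam,polys,out,x0,y0,w,h,s):
    im=cv2.imread(src)[y0:y0+h,x0:x0+w]; im=cv2.resize(im,None,fx=s,fy=s,interpolation=cv2.INTER_CUBIC)
    for P in polys:
        q=(proj(cam,P)-[x0,y0]+.5)*s-.5
        cv2.polylines(im,[q.round().astype(np.int32)],True,(255,255,0) if 0 else (0,255,0),1)
    cv2.imwrite(out,im)
E
python3 - <<'E'
from ov import *
import subprocess
F=[.5414,.0915,.2578];M=[.6239,-.2883,.6325]
E
```

```text
---- z fixed
fix side [0.5405 0.095  0.2594] 14.859857473929038 rms px 0.4763726938954977
fix top [0.542 0.091 0.257] 14.724236458560448 rms px 0.30735783265672967
fix None [0.5412 0.0924 0.2573] 14.740892988684992 rms px 0.7124920059697621
mod side [ 0.6215 -0.2792  0.6575] 37.6728123065904 rms px 0.8465954483680276
mod top [ 0.6238 -0.2866  0.6243] 35.77188542867584 rms px 0.6476023594820892
mod None [ 0.623  -0.2852  0.6332] 36.27840840216123 rms px 1.046957183764951
```

```bash
cat > geo.py <<'E'
from h import *
F=np.array([.5416,.0915,.2572])
def fw(x,y,z): # fixture mm -> world
    c,s=np.cos(F[2]),np.sin(F[2]); x,y=x/1e3,y/1e3; return np.array([F[0]+c*x-s*y,F[1]+s*x+c*y,z/1e3])
def knob(a,z,r=60): return fw(50+r*np.sin(a),85+r*np.cos(a),z)
E
python3 - <<'E'
from geo import *
np.set_printoptions(precision=3,suppress=True)
print("clock",manip.current_clock())
for off in(0,np.pi,-np.pi):
  print(off)
  for a in(0.02,.5,1,1.6):
    q=manip.solve_ik(knob(a,50),qdown(F[2]-a+off)); print(a,knob(a,50),q)
E
```

```text
clock 0.1
0
0.02 [0.554 0.245 0.05 ] [ 0.149  0.79  -0.853  1.774  0.732  0.927 -0.786]
0.5 [0.583 0.245 0.05 ] [ 0.154  0.831 -0.861  1.705  0.749  0.968 -1.239]
1 [0.609 0.231 0.05 ] [ 0.161  0.847 -0.836  1.654  0.732  0.982 -1.677]
1.6 [0.627 0.2   0.05 ] [ 0.145  0.81  -0.727  1.637  0.636  0.945 -2.156]
3.141592653589793
0.02 [0.554 0.245 0.05 ] [ 0.369  1.108 -1.309  1.768  1.145  1.25   2.111]
0.5 [0.583 0.245 0.05 ] [ 0.358  1.137 -1.309  1.699  1.156  1.28   1.677]
1 [0.609 0.231 0.05 ] [ 0.371  1.158 -1.309  1.647  1.163  1.301  1.234]
1.6 [0.627 0.2   0.05 ] [ 0.212  0.859 -0.842  1.635  0.739  0.994  0.919]
-3.141592653589793
0.02 [0.554 0.245 0.05 ] [ 0.369  1.108 -1.309  1.768  1.145  1.25   2.111]
0.5 [0.583 0.245 0.05 ] [ 0.358  1.137 -1.309  1.699  1.156  1.28   1.677]
1 [0.609 0.231 0.05 ] [ 0.371  1.158 -1.309  1.647  1.163  1.301  1.234]
1.6 [0.627 0.2   0.05 ] [ 0.212  0.859 -0.842  1.635  0.739  0.994  0.919]
```

```bash
python3 - <<'E'
from geo import *
np.set_printoptions(precision=3,suppress=True)
p=manip.current_tool_pos(); manip.servo_line([p[0]+.05,p[1]+.05,.33],vel=.3)
a0=.02
manip.move_pose(knob(a0,180),qdown(F[2]))
print(manip.current_clock()); snap("1")
manip.servo_line(knob(a0,52),vel=.12)
print(manip.current_clock(),manip.current_tool_pos(),knob(a0,52),manip.current_force()); snap("2")
crop("pics/side2.png","pics/s2.png",270,220,140,150,4)
crop("pics/top2.png","pics/t2.png",150,150,170,150,4)
crop("pics/top1.png","pics/t1.png",150,150,170,150,4)
E
```

```text
3.6417
4.9583 [0.555 0.245 0.053] [0.554 0.245 0.052] [ 0.912 -0.281  0.057]
```

View pics/s2.png

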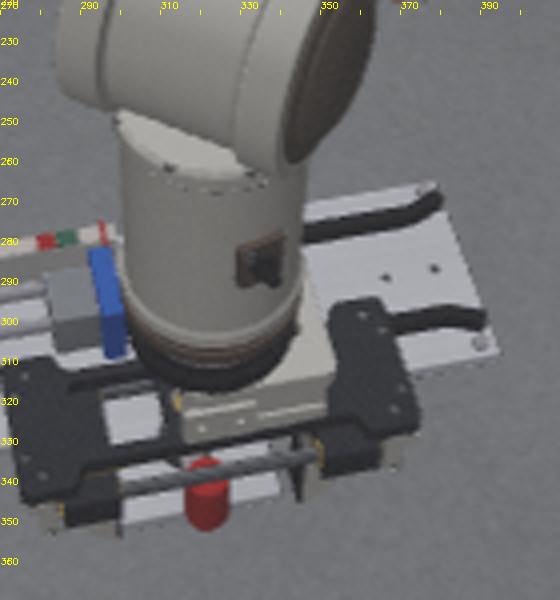

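View pics/t2.png

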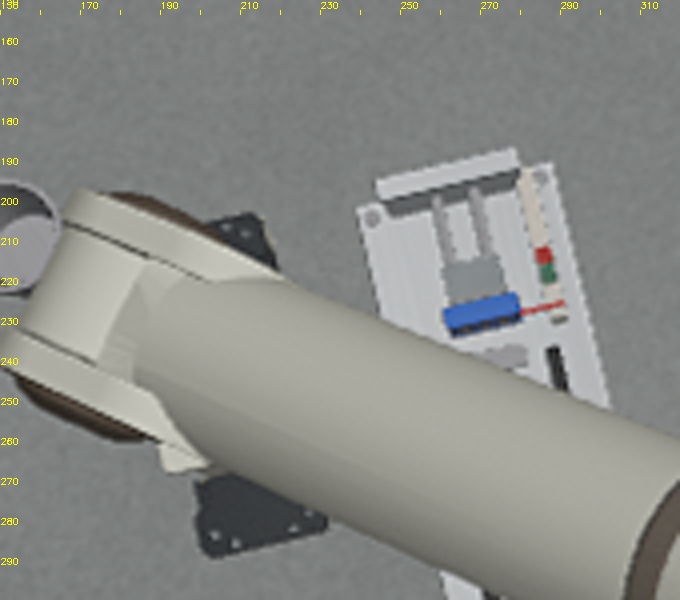

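The red knob, at (320,342) in the side view, lies between the open fingers. I'll grip it gently and swing it.

```bash
python3 - <<'E'
from geo import *
np.set_printoptions(precision=3,suppress=True)
effector.close(6)
print(manip.current_clock(),"gap",manip.current_finger_gap(),manip.current_force())
for a in(.25,.5,.75,1.0,1.2,1.4,1.6):
    manip.servo_line(knob(a,52),ori=qdown(F[2]-a/2),vel=.06)
    f=manip.current_force(); print(a,manip.current_clock(),manip.current_tool_pos()-knob(a,52),f,manip.current_finger_gap())
    if np.linalg.norm(f)>15: print("stop");break
E
```

```text
6.1167 gap 0.023376707983073668 [-0.076  0.618 -0.47 ]
0.25 6.5 [-0.     0.001  0.   ] [ 0.622  3.111 -1.049] 0.023465550768092508
0.5 6.9 [0. 0. 0.] [ 0.144  2.056 -1.88 ] 0.023716911235756803
0.75 7.3 [ 0. -0. -0.] [ 0.305  0.656 -1.396] 0.02363643561594332
1.0 7.7 [ 0.    -0.001 -0.   ] [ 0.398  0.659 -0.004] 0.02350606097821193
1.2 8.05 [ 0. -0.  0.] [0.504 0.687 0.923] 0.023821364587451252
1.4 8.4 [ 0. -0.  0.] [ 1.178 -0.252 -1.434] 0.023881010171991294
1.6 8.75 [-0.     0.001  0.   ] [-1.173  2.324  0.287] 0.023711831582665
```

```bash
python3 - <<'E'
from geo import *
np.set_printoptions(precision=3,suppress=True)
manip.servo_line(knob(1.63,52),vel=.05)
print(manip.current_force())
effector.open_jaws()
manip.servo_line(knob(1.6,200),vel=.25)
manip.move_pose([.40,-.28,.33],qdown(.63+np.pi/2-np.pi))
print(manip.current_clock(),manip.current_q()); snap("3")
crop("pics/side3.png","pics/s3f.png",240,255,160,100,5)
crop("pics/top3.png","pics/t3f.png",200,180,130,145,4)
E
```

```text
[-0.667  5.939 -0.386]
12.8833 [ 1.154  0.125 -0.652  1.806  0.079  1.238 -0.459]
```

View pics/s3f.png

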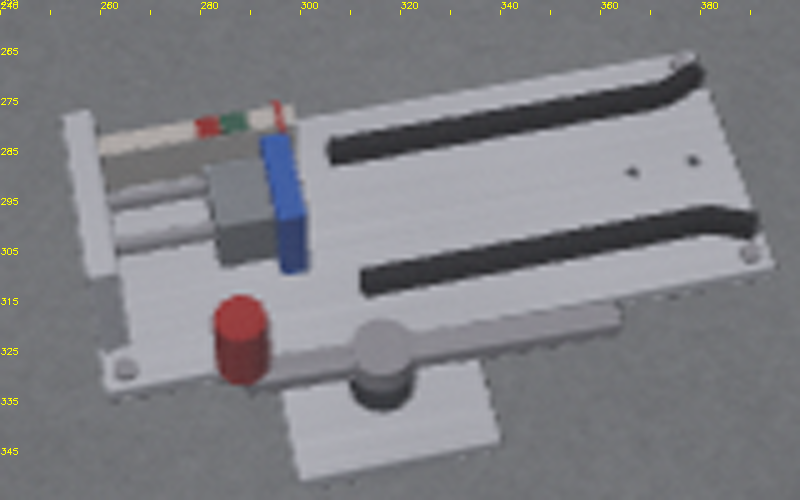

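View pics/t3f.png

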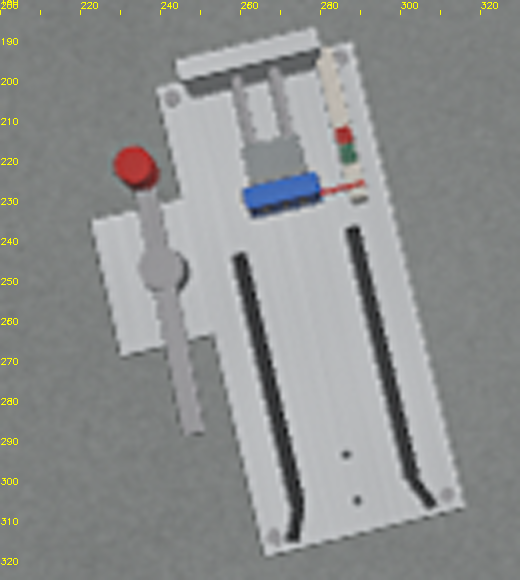

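View pics/top3.png

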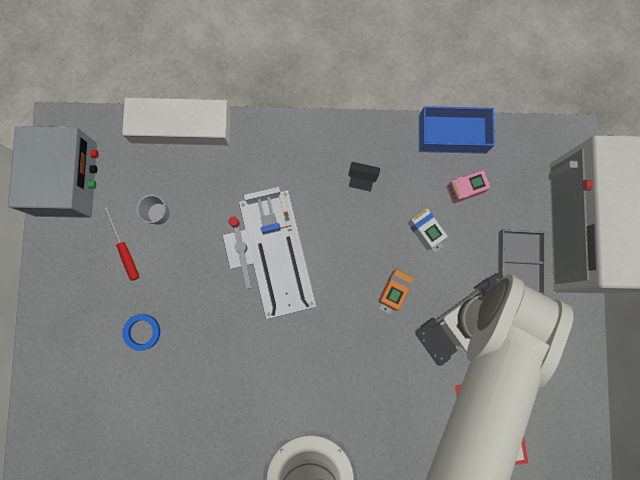

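The lever is open: the knob is at (233,221) in the top view, with the arm beside the lane. The module hasn't moved. Next I'll overlay the fitted module and the finger footprints.

```bash
python3 - <<'E'
from ov import *
M=[.6235,-.2862,.629]
top=[[45,26,60],[45,-26,60],[-45,-26,60],[-45,26,60]]; bot=[[a,b,0] for a,b,_ in top]
f1=[[9.5,46,20],[-9.5,46,20],[-9.5,65,20],[9.5,65,20]]; f2=[[a,-b,c] for a,b,c in f1]
P=[boxpts(M,0,p) for p in(top,bot,f1,f2)]
overlay("pics/top0.png","top",P,"pics/ovt.png",370,195,90,120,5)
overlay("pics/side0.png","side",P,"pics/ovs.png",270,150,110,75,7)
for off in(0,np.pi,-np.pi): print(off,manip.solve_ik([M[0],M[1],.02],qdown(M[2]+np.pi/2+off)))
E
```

```text
0 [ 0.99470143  1.01232013 -0.97089667  1.55947817  0.91795268  1.07838229
  1.98165812]
3.141592653589793 [ 0.8176287   0.8663841  -0.64633608  1.56602495  0.61441523  0.92078116
 -0.98216659]
-3.141592653589793 [ 0.8176287   0.8663841  -0.64633608  1.56602495  0.61441523  0.92078116
 -0.98216659]
```

View pics/ovt.png

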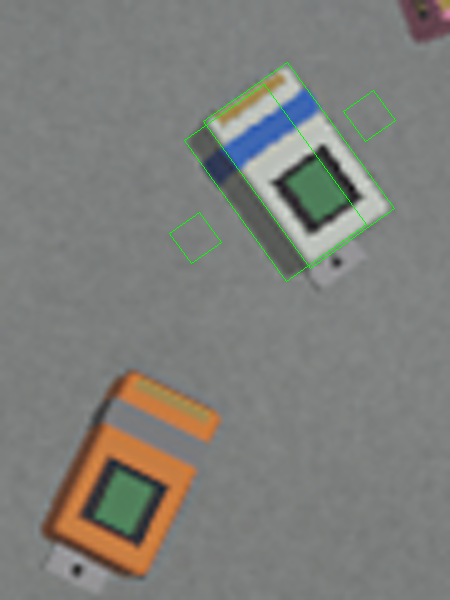

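View pics/ovs.png

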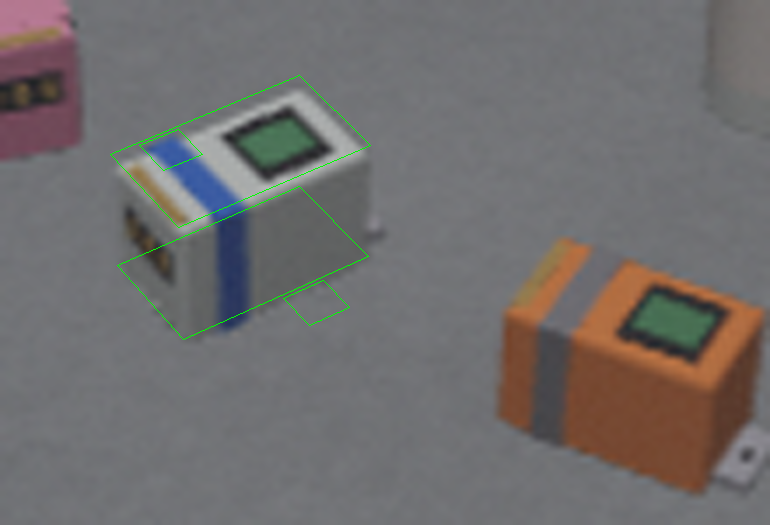

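```bash
python3 - <<'E'
from geo import *
np.set_printoptions(precision=4,suppress=True)
M=[.6237,-.2865,.627]; qg=qdown(M[2]-np.pi/2)
manip.move_pose([M[0],M[1],.13],qg)
manip.servo_line([M[0],M[1],.02],vel=.12)
print(manip.current_clock(),manip.current_tool_pos(),manip.current_force())
effector.close(40)
print(manip.current_clock(),"gap",manip.current_finger_gap(),manip.current_tool_pos(),manip.current_force())
manip.servo_line([M[0],M[1],.16],vel=.2)
print(manip.current_clock(),"gap",manip.current_finger_gap(),manip.current_tool_pos(),manip.current_force())
snap("4")
crop("pics/side4.png","pics/s4.png",250,80,160,150,5)
crop("pics/top4.png","pics/t4.png",370,170,130,120,5)
q0=manip.current_q()
for x,z in((-30,160),(-30,30),(47,30)): print(manip.solve_ik(fw(x,0,z),qdown(F[2]-np.pi/2)))
E
```

```text
15.2 [ 0.6246 -0.2866  0.021 ] [ 0.1587 -0.5353  1.4323]
15.9083 gap 0.05193454184554472 [ 0.6235 -0.2862  0.02  ] [-0.6267  0.4955  2.5225]
16.7583 gap 0.051543366854529385 [ 0.6224 -0.2865  0.1583] [ 0.1606  0.9622 -5.4727]
[ 0.447   0.4353 -0.8135  1.93    0.3893  0.9398 -1.8686]
[ 0.2979  0.622  -0.6386  2.0011  0.5686  0.701  -2.0128]
[ 0.237   0.7163 -0.6128  1.81    0.5577  0.7946 -1.9761]
```

View pics/s4.png

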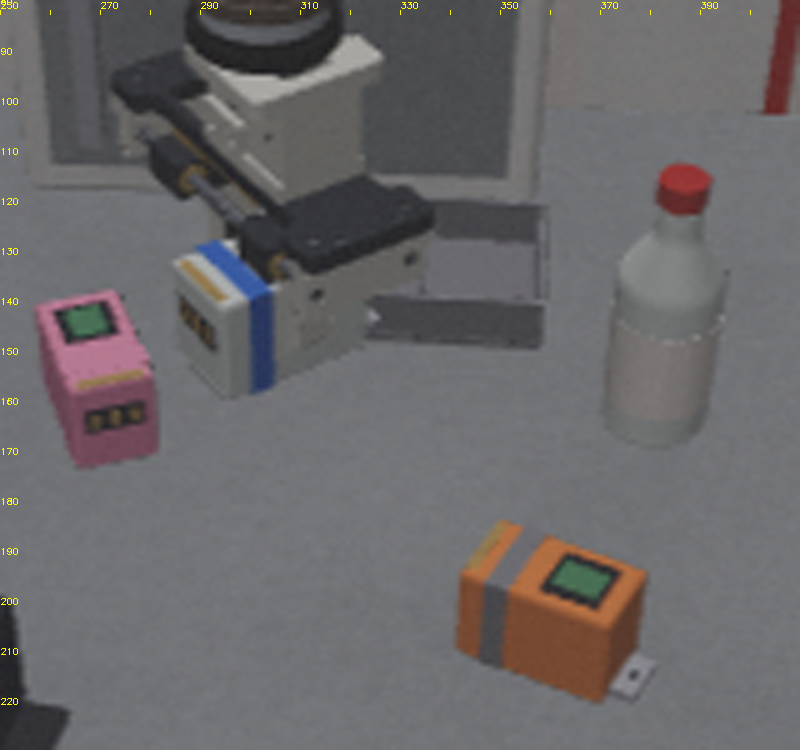

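View pics/t4.png

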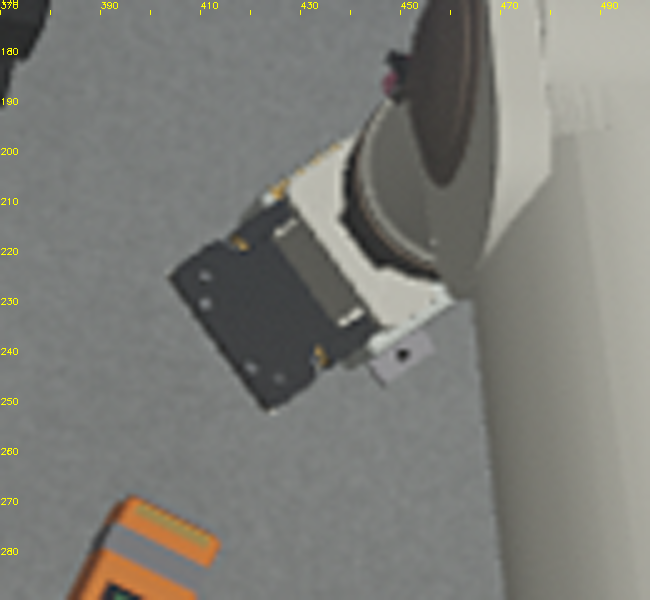

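The module is held square and upright with its contacts forward, at (300,145) in the side view. Now I'll carry it to the lane.

```bash
python3 - <<'E'
from geo import *
np.set_printoptions(precision=4,suppress=True)
qp=qdown(F[2]-np.pi/2)
manip.servo_line(fw(-30,0,140),ori=qp,vel=.18)
print(manip.current_clock(),manip.current_tool_pos()-fw(-30,0,140),manip.current_force())
manip.servo_line(fw(-30,0,50),vel=.12)
manip.sleep(.3)
print(manip.current_clock(),manip.current_tool_pos()-fw(-30,0,50),manip.current_tcp_rot(),qp,"F",manip.current_force(),manip.current_wrist_torque(),manip.current_finger_gap())
snap("5")
crop("pics/side5.png","pics/s5.png",240,215,170,130,4)
crop("pics/top5.png","pics/t5.png",210,180,150,145,4)
E
```

```text
19.1583 [ 0.0003 -0.0008 -0.    ] [ 0.4393 -0.5529 -4.5164]
20.3583 [ 0.0004 -0.      0.0006] [ 0.7919 -0.6106  0.0005 -0.0003] [ 0.792  -0.6106  0.      0.    ] F [-0.092  -0.3081 -3.7577] [-0.0224 -0.02   -0.0212] 0.05168170077267581
```

View pics/s5.png

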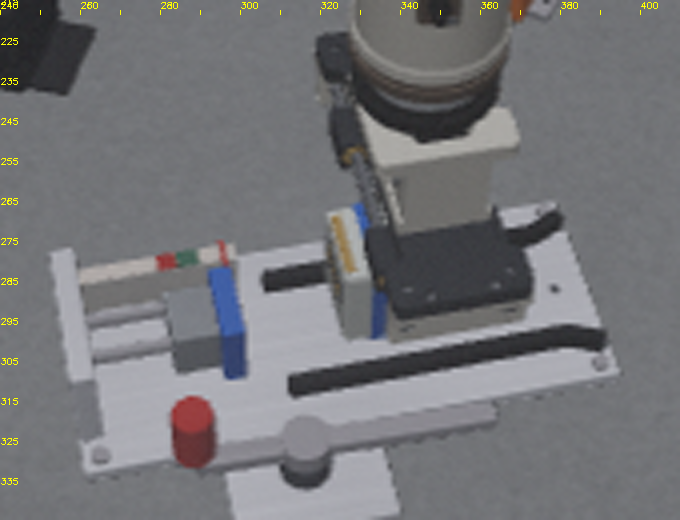

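View pics/t5.png

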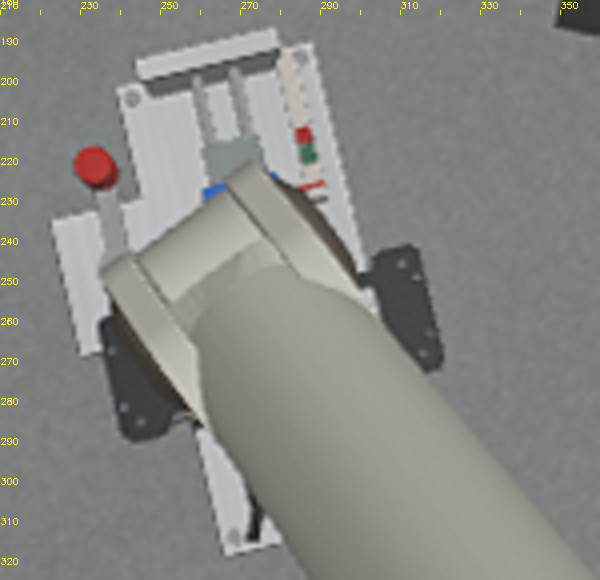

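Module is over the lane, aligned, with its contacts facing the blue head. I'll lower it by feel.

```bash
python3 - <<'E'
from geo import *
np.set_printoptions(precision=4,suppress=True)
manip.servo_line(fw(-30,0,33),vel=.08)
for z in(32,31,30.5,30,29.5,29,28.5):
    manip.servo_line(fw(-30,0,z),vel=.02); manip.sleep(.15)
    f=np.mean([manip.current_force() for _ in range(3)],0)
    print(z,manip.current_clock(),manip.current_tool_pos()-fw(-30,0,z),f,manip.current_wrist_torque())
    if f[2]>-1: break
E
```

```text
32 21.225 [0.0002 0.     0.0002] [-0.3139  0.44   -3.9846] [0.0512 0.0357 0.0287]
31 21.625 [-0. -0.  0.] [-0.3501  0.0634 -4.3293] [-0.0101 -0.0327  0.0076]
30.5 22.025 [0. 0. 0.] [ 0.0888  0.2947 -3.6175] [-0.0058  0.0029 -0.0306]
30 22.425 [-0. -0. -0.] [ 0.2179 -0.075  -4.1256] [-0.0052 -0.011  -0.0386]
29.5 22.825 [ 0.     -0.      0.0005] [-2.844  -1.6205  5.9806] [-0.0151  0.7286  0.0292]
```

```bash
python3 - <<'E'
from geo import *
np.set_printoptions(precision=3,suppress=True)
c,s=np.cos(F[2]),np.sin(F[2])
def ff():
    a=[]
    for _ in range(6): a.append(manip.current_force()); manip.sleep(.02)
    f=np.mean(a,0); return np.array([c*f[0]+s*f[1],-s*f[0]+c*f[1],f[2]])
Z=29.8
manip.servo_line(fw(-30,0,Z),vel=.02); print(ff())
manip.servo_line(fw(15,0,Z),vel=.06); print(15,manip.current_clock(),ff())
for x in(24,30,36,42,45):
    manip.servo_line(fw(x,0,Z),vel=.03); f=ff(); p=manip.current_tool_pos()-fw(x,0,Z)
    print(x,manip.current_clock(),f,p*1e3,manip.current_wrist_torque(),manip.current_finger_gap())
    if -f[0]>14: print("stop");break
snap("6")
crop("pics/side6.png","pics/s6.png",250,245,100,75,8)
crop("pics/top6.png","pics/t6.png",230,180,80,70,8)
E
```

```text
[-2.807 -0.268  4.49 ]
15 24.075 [-2.602 -0.489  4.435]
24 24.725 [-2.184 -0.525  5.013] [0.287 0.09  0.198] [-0.041  0.583  0.114] 0.05160000922805596
30 25.175 [-6.085 -0.509  9.107] [-0.72  -0.179  0.186] [-0.082  1.059  0.108] 0.051598520311849666
36 25.625 [-9.098 -0.423 11.878] [-1.683 -0.473  0.201] [-0.186  1.556  0.139] 0.05181717642975941
42 26.075 [-12.614  -0.656  15.392] [-2.832 -0.795  0.183] [-0.424  2.162  0.17 ] 0.051658971392355445
45 26.425 [-15.181  -0.671  17.805] [-3.879 -1.096  0.092] [-0.563  2.768  0.101] 0.051738713808615736
stop
```

View pics/s6.png

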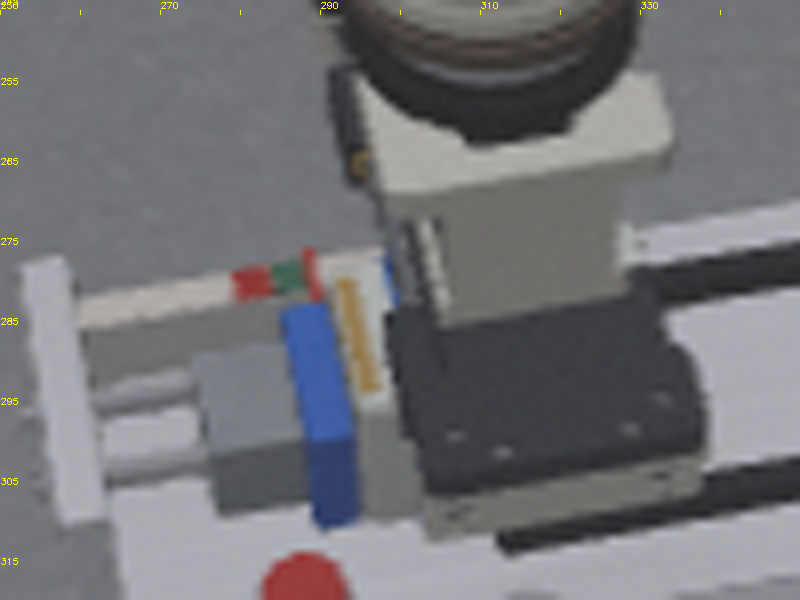

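View pics/t6.png

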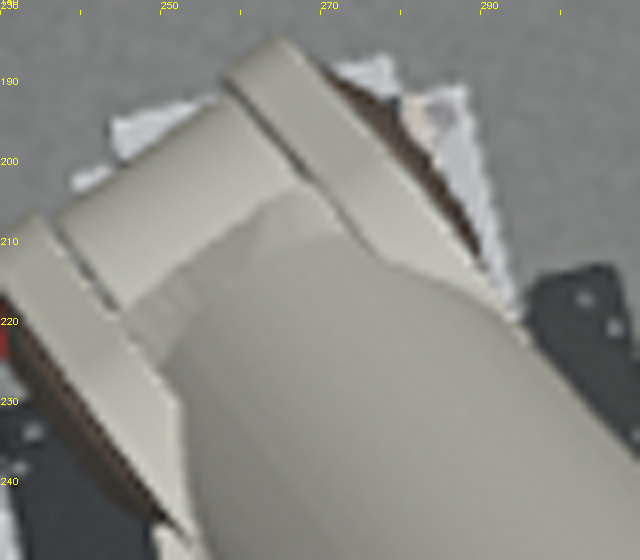

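The pointer (~(288,277) side) is at the near edge of the green, so travel is about 16 mm. The module is being pressed onto the bed (fz up, friction up), so I'll relieve the vertical load first.

```bash
cat > st.py <<'E'
from geo import *
np.set_printoptions(precision=3,suppress=True)
c,s=np.cos(F[2]),np.sin(F[2])
def ff():
    a=[]
    for _ in range(6): a.append(manip.current_force()); manip.sleep(.02)
    f=np.mean(a,0); return np.array([c*f[0]+s*f[1],-s*f[0]+c*f[1],f[2]])
def loc():
    p=manip.current_tool_pos(); d=p[:2]-F[:2]; return np.array([c*d[0]+s*d[1],-s*d[0]+c*d[1],p[2]])*1e3
def tilt(): # pitch, roll of tool z in fixture frame deg
    z=R.from_quat(manip.current_tcp_rot()).as_matrix()[:,2]; return np.degrees([c*z[0]+s*z[1],-s*z[0]+c*z[1]])
def rep(t): print(t,round(manip.current_clock(),2),"F",ff(),"loc",loc(),"tilt",tilt())
E
python3 - <<'E'
from st import *
rep("now")
for z in(30.2,30.6,31.0,31.4):
    manip.servo_line(fw(45,0,z),vel=.02); rep(z)
    if ff()[2]<0: break
E
```

```text
now 26.52 F [-15.108  -0.407  17.841] loc [40.977 -0.09  29.897] tilt [-0.424 -0.098]
30.2 26.88 F [-13.809  -0.453  14.528] loc [40.966 -0.112 29.907] tilt [-0.424 -0.084]
30.6 27.32 F [-12.33   -0.188  11.374] loc [40.985 -0.108 29.936] tilt [-0.422 -0.071]
31.0 27.77 F [-10.934   0.288   7.971] loc [40.987 -0.103 29.964] tilt [-0.422 -0.058]
31.4 28.23 F [-9.881  0.106  4.935] loc [40.993 -0.106 29.975] tilt [-0.425 -0.043]
```

```bash
python3 - <<'E'
from st import *
manip.servo_line(fw(45,0,32),vel=.02); rep(32)
manip.servo_line(fw(48,0,32.4),vel=.02); rep(48)
manip.servo_line(fw(50,0,32.7),vel=.02); rep(50)
snap("7")
crop("pics/side7.png","pics/s7.png",250,245,100,75,8)
E
```

```text
32 28.68 F [-8.535  0.582  0.383] loc [40.837 -0.064 30.002] tilt [-0.441 -0.019]
48 29.07 F [-8.768  0.542 -0.841] loc [43.303 -0.044 30.064] tilt [-0.502 -0.019]
50 29.43 F [-9.172  0.239 -0.993] loc [44.792 -0.1   30.102] tilt [-0.557 -0.02 ]
```

View pics/s7.png

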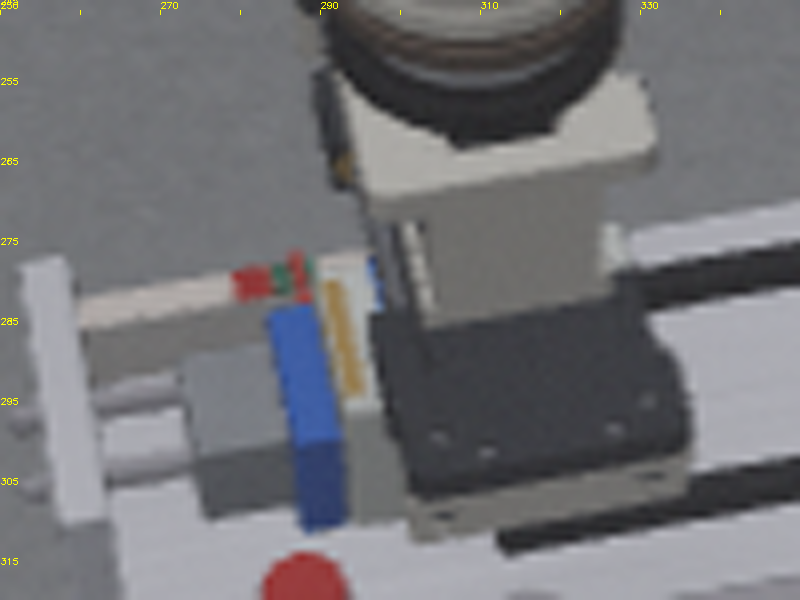

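```bash
python3 - <<'E'
from st import *
manip.servo_line(fw(52.6,0,32.9),vel=.02); rep(52.6)
manip.sleep(.5); rep("settled")
snap("8")
crop("pics/side8.png","pics/s8.png",262,262,50,30,16)
E
```

```text
52.6 29.91 F [-10.68   -0.189  -0.79 ] loc [46.966 -0.056 30.145] tilt [-0.605 -0.023]
settled 30.51 F [-9.856  0.378 -1.178] loc [46.927 -0.057 30.138] tilt [-0.607 -0.023]
```

View pics/s8.png

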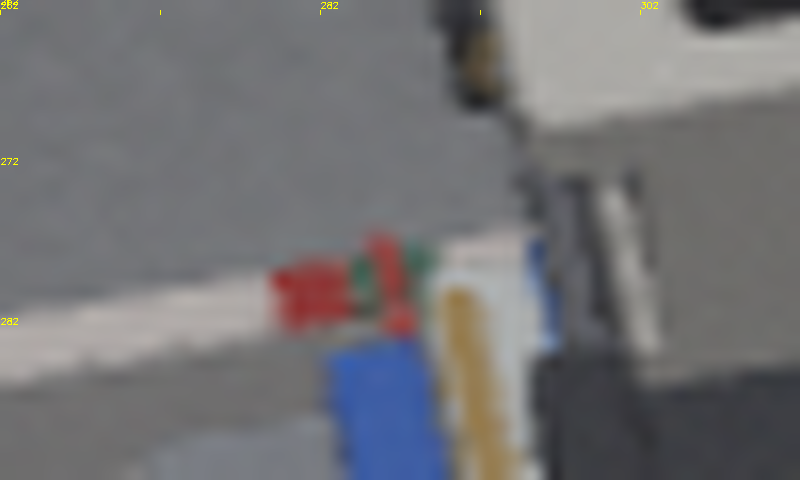

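```bash
python3 - <<'E'
from st import *
yax=np.array([-s,c,0])
q=(R.from_rotvec(-yax*np.radians(.6))*R.from_quat(qdown(F[2]-np.pi/2))).as_quat()
manip.servo_line(fw(52.6,0,32.9),ori=q,vel=.02); manip.sleep(.3); rep("leveled"); print(manip.current_wrist_torque(),manip.current_finger_gap())
a=proj("side",fw(70,-46,42)); b=proj("side",fw(92,-46,42)); print("pred shift px",b-a)
snap("9")
crop("pics/side9.png","pics/s9.png",262,262,50,30,16); crop("pics/side9.png","pics/s9w.png",250,245,100,75,8)
crop("pics/side0.png","pics/s0z.png",262,262,50,30,16)
E
```

```text
leveled 31.26 F [-8.621  0.494 -2.359] loc [46.882 -0.05  29.928] tilt [-0.021 -0.016]
[-0.466  2.098  0.096] 0.05133453260618788
pred shift px [[-9.314  1.576]]
```

View pics/s9.png

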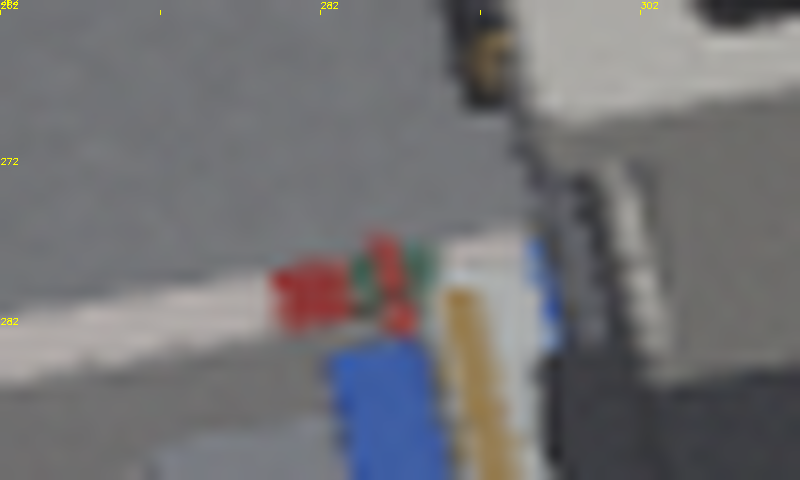

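View pics/s9w.png

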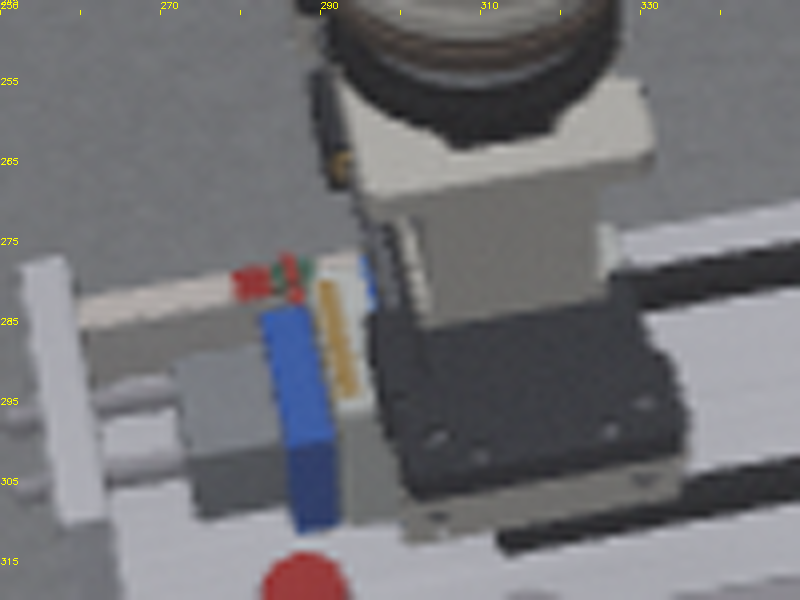

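View pics/s0z.png

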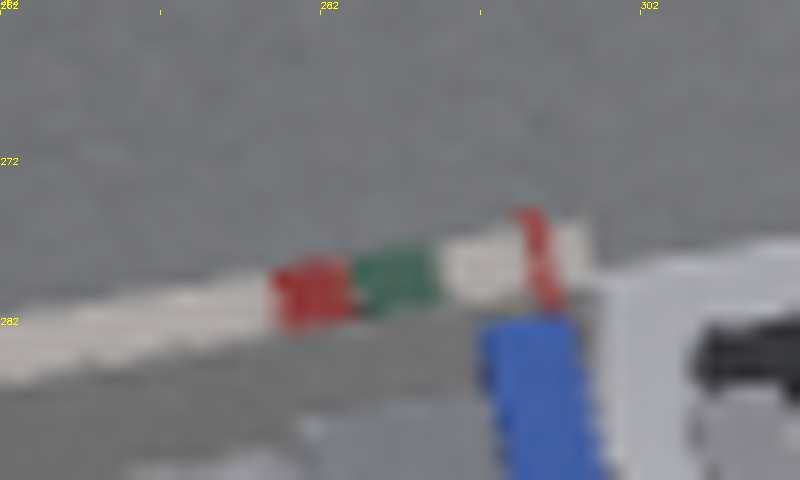

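```bash
python3 - <<'E'
from st import *
manip.servo_line(fw(52.9,0,32.7),vel=.02); manip.sleep(.4); rep("final"); 
snap("10")
manip.sleep(.5); rep("steady"); print(manip.current_finger_gap())
crop("pics/side10.png","pics/s10.png",262,262,50,30,16)
E
```

```text
final 32.11 F [-10.497   0.391   0.576] loc [46.859 -0.049 29.919] tilt [-0.052 -0.028]
steady 32.81 F [-10.661   0.025   0.008] loc [46.883 -0.085 29.933] tilt [-0.051 -0.029]
0.05206330848978124
```

View pics/s10.png

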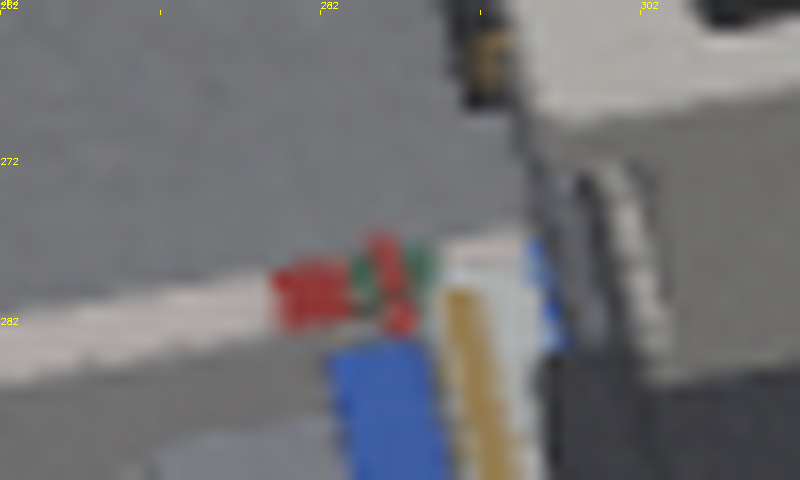

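View pics/top10.png

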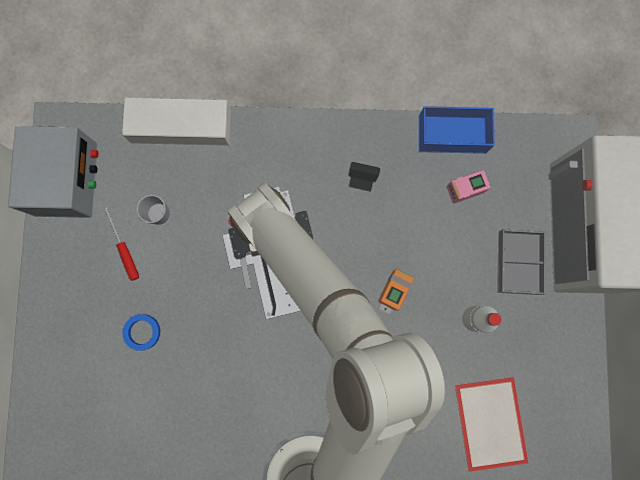

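The pointer sits mid-green at about (286,279) in the side view. The spare at (396,290) and everything else are where they started. The push is steady, so I'm handing in.

```bash
python3 -c "
from bench import manip
manip.hand_in(); print(manip.current_clock())"
```

```text
the job is handed in; nothing more can be done
the job is handed in; nothing more can be done
```

The job is handed in, and the arm is still gripping the module and pressing it against the head at about 10 N.

**What I did**
- **Lever:** I gripped the red knob and swung it clockwise to its stop. It pushed back with about 6 N there, and both cameras showed the arm beside the lane.
- **Module:** I set the white module down in the lane, contacts towards the head, and slid it against the head. I eased off the downward load on the way. The wrist read up to about 15 N along the lane, part of it bed friction.

**Last checks, at about 33 s**
- **Pointer:** it is mid-green in the side view. It had moved 9.4 px from its rest position, and 9.3 px is expected for 22 mm. That means about 22 mm of travel, or 9.9 N from the spring.
- **Force:** the wrist read a steady 10.5–10.7 N along the lane, which includes a little bed friction. It had read 8.6 N just before a final small adjustment, at the same pointer position. I put that down to friction changing direction.
- **Module:** the gripper is within 0.1° of vertical, the module's weight is on the bed, and the grip is 52 mm wide.
- **Rest of the bench:** the orange spare and everything else in view looked unmoved in the top view.

**Disagreements:** the two cameras differed by 4–7 mm in y, and heights measured from both came out 4–8 mm low. I relied on the top view and the known heights. The low forces on the lever and touchdown on the bed within 0.5 mm of the expected height supported that choice.

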